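# Balance the glass panel on the hump mould

## Task

Take the green glass panel from its cork rest and balance it on top of the domed mould, bosses up, so that it lies level and still by itself and is ready for slumping. One end may be heavier than the other, so nudge or re-seat it until it stays level. Treat it as glass: set it down gently, never let it touch the bench, and leave the other things on the bench where they are.

Things in the scene. Friction and masses are not known exactly. Their poses are not given: they have to be found in the camera images.
- blank: green glass strip 170 long (x), 50 wide (y), 6 mm thick, flat below, 0.21-0.25 kg. On top a round glass boss near each end (42 mm across, 18 mm tall, 60 mm from the middle; red at +x, blue at -x). Unevenly cast inside, it balances at an unknown point of its long middle line, up to 20 mm to either side of the middle. Origin: centre of underside; z out of the bossed face
- mould: the hump mould: a fixed, rough terracotta half-ball of radius 65 mm on a 20 mm high round foot, with a 148 mm wide, 6 mm thick flange; 85 mm tall in all. Does not move. Origin: centre of its underside
- mould_apex (a point): the topmost point of the mould's dome (85 mm above the bench); the centre of the ball is 65 mm below it
- rack: the low rest on which the panel lies at first: two cork bearers 34 mm high, each 16 mm (x) by 66 mm (y), centred 55 mm to either side of the middle along its x, on a thin steel strip. Fixed. Origin: centre of its underside
- end_red (a point): point on the panel: middle of the lower edge of its red end, 85 mm from its middle
- end_blue (a point): point on the panel: middle of the lower edge of its blue end, 85 mm from its middle
- frit_jar: small screw-top jar of glass frit, 52 mm across, 70 mm tall; a bystander. Origin: centre of its underside.
- paperweight: amber glass paperweight, 64 mm across, 51 mm tall; a bystander. Origin: centre of its underside.
- jacks: dark steel jacks (sprung tongs) lying flat, about 240 by 78 mm, 14 mm thick; a bystander. Origin: centre of its underside.
- tweezers: bright steel tweezers with yellow bend lying flat, about 240 by 54 mm, 14 mm thick; a bystander. Origin: centre of its underside.
- paddle: wooden paddle lying flat, 260 mm long, 14 mm thick; a bystander. Origin: centre of its underside.
- tumbler: blue tumbler, 72 mm across the rim, 100 mm tall; a bystander. Origin: centre of its underside.
- optic_mould: brass mould cone, 76 mm across, 66 mm tall; a bystander. Origin: centre of its underside.
Mind the look-alikes: they are no part of the job. There is more than one size of the blank; the one meant has the size given above.

How it is judged:
By the outcome, as a careful person would: the job done as asked, in the order asked, and still so for the second after the job is handed in, with the robot touching nothing.
It also fails if it takes over 58 s, if anything falls off the work surface, if the arm or the gripper's body presses on something with over 40 N, if the wrist force passes 120 N, or if a joint passes its speed limit or range.

## Robot

A 6-joint arm with a two-finger parallel gripper is mounted at the origin on the work surface. World frame = base frame: x ahead of the robot, y to its left, z up, the work surface at z = 0. Lengths are in mm, angles in rad, forces in N, time in s.
With the tool pointing down it reaches from about 350 to 850 mm from the base axis. Payload 8.1 kg.
Tool frame: the origin (TCP) lies at the very end of the fingers, on their centre line; the grasp point (between the pads) lies 19 mm behind it; z points along the fingers, y is the line along which they close (so a half turn about z gives the same grasp; the last joint's range is limited). The gripper opens to 85 mm and grips with 20 to 120 N. Pads are 22 mm wide; open, the fingers measure 114 mm over their backs; the gripper's body (76 mm by 85 mm) begins 54 mm behind the grasp point. The pads swing forward as they close: fully open they stand 13 mm farther back than shut.
Start: joints at [-1.258, 0.13, 1.488, -0, 1.523, -0.085], TCP at [232.454, -553.145, 191.392] pointing down, gripper open.
Joint ranges: [-2.96, 2.96], [-0.89, 2.26], [0.02, 2.5], [-1.34, 4.48], [0, 2.73], [-2.66, 2.66]. Speed limits (rad/s): [2.39, 2.39, 2.79, 3.14, 3.14, 3.14].

## Interface

Orientations are given as a rotation vector (axis times angle).
In Python, from bench import robot gives the robot as it stands.
- The arm moves only by the shell command python3 -m inch 'ROWS' [OPENING]. ROWS is JSON, a list of rows, each an object of numbers: "tx", "ty", "tz": the shift along the world's x, y, z in mm; "roll": the turn about the world's z in rad. In form: [{"tx": .., "ty": .., "tz": .., "roll": ..}, ...]. A call has 1 to 20 rows; each row shifts and turns the commanded pose from where the row before left it; what a row does not reach is not made up. A row lasts 1/12 s, in which the tool goes at most 41.7 mm and 7.16 degrees, less where a joint would pass 70% of its speed; a pose out of reach is approached as far as the arm can. A call is refused whole if a number of a shift passes 41.7 or a number of a turn 0.125, either way. A call with a gripper value outside its range is refused whole. OPENING is the finger opening in mm, from 0 to 85.4, set as the call begins (- or left out, the last holds). The fingers move at their own pace and stop on an object; the grip force is fixed at half the most. Time passes only in rows, so rows that do not move let the fingers close. It gives the time, the measured TCP pose, the force, the opening and the grip force at its end, in the units of the state.
- robot.observe(): the state, without advancing time (a new reading comes with each control period).
- robot.capture(name): name is "scene" or "top" or "wrist"; returns (picture, depth): 420x560x3 uint8, red, green, blue; 420x560 float32, mm along the optical axis (not along the pixel's ray), 0 where there is no reading.
- robot.camera_info(name): a dict with "intrinsics" (3x3 intrinsics, pixels), "position" and "orientation" of the camera in the world. Camera axes: x right, y down, z forward; pixel columns grow to the right and rows downward; lengths in mm; the calibration is good to about 2 mm. A picture is of the moment at which its call begins: read the wrist's pose just before it. camera_info takes no time and is no camera call; for the wrist camera it gives the pose at the moment of the call.
- robot.sign_off(): hands the job in; it is judged then, once.
Trained networks look in the newest picture that a camera, given by its name, has taken for a name from the list of things; names that differ only in an ending like _2 or _b are one class to them, and where a whole thing is asked for, a point or a joint stands for the part that bears it (a point fixed in the world has none). Each returns a list of dicts, best first, with "conf" (0 to 1); they miss things now and then, are a little off and sometimes report something else, mostly with a low value. They report only what shows in the picture. A call takes as long as a camera call. They do not tell look-alikes from the thing itself.
- robot.spot_in(camera, label): "location" ([x, y, z] in mm, in world coordinates, good to about 4 mm: the middle of the surface that is visible of it).
- robot.silhouettes(camera, label): "pixels" (420x560 bool, what is visible of it).
- robot.tip_of(camera, label): "location" ([x, y, z] in mm, in world coordinates, good to about 4 mm: a listed point, or the origin of a listed thing).
The state is a dict: "time": time; "joints": joint angles; "qvel": joint speeds; "tau": joint torques, N m; "tcp_pos": TCP position; "ee_rot": TCP orientation; "ft_force": force on the tool from outside, world axes, zero at the start; "moment": the same for the moment, N m; "finger_gap": finger opening in mm; "gripper_force": force on a finger pad.
Only numpy, scipy, OpenCV 4.12 (cv2) and the standard library are available. Lean on these libraries where they do the work, as an engineer would, in place of code of your own. Each camera call takes 0.05 s, during which the arm holds its last target. There are 200 camera calls.

## Working session

There is one attempt and no reset: what is moved stays moved. The work goes in short steps, Python scripts to look and compute and a shell command to move; the robot and the scene stay as the last step left them, time stands still between calls to the robot, and variables do not carry over. Pictures are saved under pics/ and viewed, at most 10 in all, crops included, and the job is handed in when it is done.

```bash
ls; mkdir -p pics; cat > h.py <<'E'
from bench import robot
import numpy as np, cv2
from scipy.spatial.transform import Rotation as R
def cap(n,fn=None):
    ci=robot.camera_info(n); p,d=robot.capture(n)
    if fn: cv2.imwrite('pics/'+fn,p[:,:,::-1])
    return p,d,ci
def rot(ci):
    o=np.array(ci['orientation'],float)
    return o if o.shape==(3,3) else R.from_rotvec(o).as_matrix()
def cloud(d,ci):
    K=np.array(ci['intrinsics']); v,u=np.indices(d.shape)
    P=np.stack([(u-K[0,2])/K[0,0]*d,(v-K[1,2])/K[1,1]*d,d],-1)
    return P@rot(ci).T+np.array(ci['position'])
E
python3 - <<'E'
from h import *
for n in ['top','scene']:
    p,d,ci=cap(n,n+'1.png'); print(n,ci)
    for l in ['blank','mould','mould_apex','rack','end_red','end_blue']:
        for r in robot.tip_of(n,l)[:3]: print(l,np.round(r['location'],1),round(r['conf'],2))
print(robot.observe())
E
```

```text
pics
top {'intrinsics': array([[490.78790101,   0.        , 281.13215078],
       [  0.        , 490.78790101, 205.77384758],
       [  0.        ,   0.        ,   1.        ]]), 'position': array([ 181.13310367,  -25.08429816, 1637.67681874]), 'orientation': array([-2.11815477,  2.11411505, -0.21230287])}
blank [ 581.5 -241.5   34.4] 0.94
blank [ 253.6 -393.1   -4.1] 0.89
blank [ 370.5 -218.7   -1.2] 0.68
mould [ 5.724e+02  2.150e+02 -2.000e-01] 0.68
mould [ 550.8 -484.    -0. ] 0.19
mould_apex [571.2 217.   87. ] 0.78
mould_apex [ 583.2 -239.4   32.2] 0.61
rack [ 5.797e+02 -2.445e+02  5.000e-01] 0.47
end_red [ 665.  -223.9   34. ] 0.89
end_red [ 326.3 -181.4   -2.6] 0.89
end_red [ 339.5 -461.1   -1.2] 0.82
end_blue [ 415.9 -253.9   -2.3] 0.89
end_blue [ 168.5 -324.5    0.8] 0.89
end_blue [ 499.9 -265.1   33.1] 0.56
scene {'intrinsics': array([[392.91161105,   0.        , 280.70243039],
       [  0.        , 392.91161105, 207.5040166 ],
       [  0.        ,   0.        ,   1.        ]]), 'position': array([1221.55755273,  417.64304993,  782.59372358]), 'orientation': array([-1.2543
[... 464 characters left out ...]
7.  -254.1   -1.1] 0.53
{'time': 0.7, 'joints': array([-1.25839300e+00,  1.30329603e-01,  1.48817723e+00, -3.58505627e-05,
        1.52300785e+00, -8.54037153e-02]), 'qvel': array([-0.0015827 , -0.0009148 , -0.0015149 ,  0.00258151, -0.00067809,
        0.00150515]), 'tau': array([-1.11753852e-03, -5.69149482e+01, -5.00757337e+01, -1.74672246e-04,
        1.34764272e-03,  1.08696893e-04]), 'tcp_pos': array([ 232.44977003, -553.16437991,  191.44682129]), 'ee_rot': array([ 3.07957201e+00,  6.20748242e-01, -4.20155660e-05]), 'ft_force': array([ 0.35906775,  0.54157516, -0.22554966]), 'moment': array([-0.01136053, -0.02794175, -0.04977382]), 'gripper_force': 0.0, 'finger_gap': 85.35362103590924}
```

```bash
python3 - <<'E'
import cv2
a=cv2.imread('pics/top1.png'); cv2.imwrite('pics/top1b.png',cv2.resize(a,(800,600),interpolation=cv2.INTER_CUBIC))
E
```

```text
(no output)
```

View pics/top1b.png

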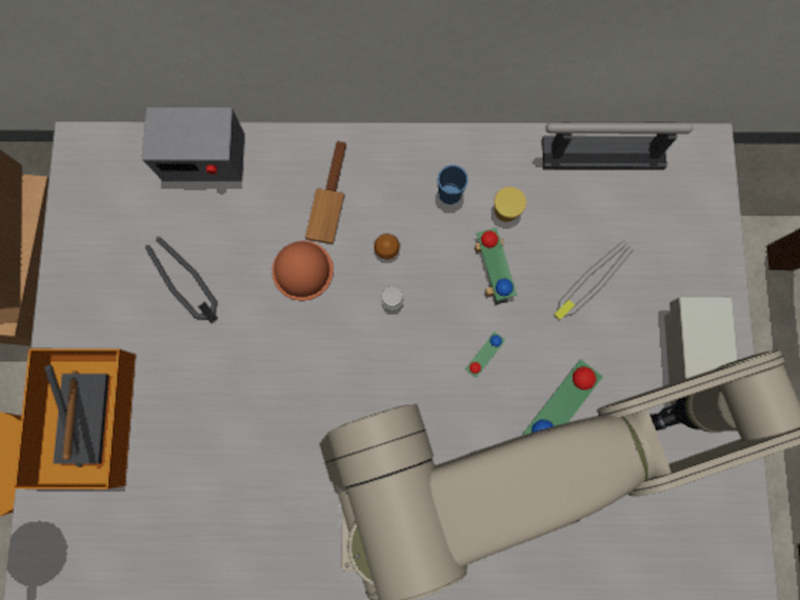

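View pics/scene1.png

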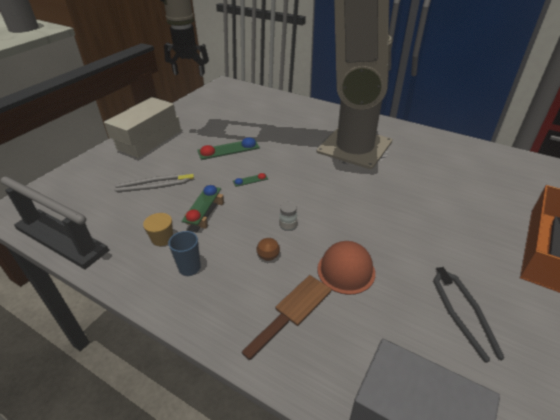

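Three green strips show in the enlarged top picture. A, at (497,265), lies on cork bearers and spans about 167 mm between its ends. B, at (485,355), is about 115 mm long and C, at (565,400), about 220 mm; both lie on the bench. A fits the description by length and cork rest. The mould is the terracotta dome at (302,270), i.e. about (572,215). I'll move above A and confirm it in a wrist close-up.

```bash
python3 -m inch '[{"tx":25,"ty":22.2,"roll":-0.0104},{"tx":25,"ty":22.2,"roll":-0.0104},{"tx":25,"ty":22.2,"roll":-0.0104},{"tx":25,"ty":22.2,"roll":-0.0104},{"tx":25,"ty":22.2,"roll":-0.0104},{"tx":25,"ty":22.2,"roll":-0.0104},{"tx":25,"ty":22.2,"roll":-0.0104},{"tx":25,"ty":22.2,"roll":-0.0104},{"tx":25,"ty":22.2,"roll":-0.0104},{"tx":25,"ty":22.2,"roll":-0.0104},{"tx":25,"ty":22.2,"roll":-0.0104},{"tx":25,"ty":22.2,"roll":-0.0104},{"tx":25,"ty":22.2,"roll":-0.0104},{"tx":24,"ty":22.2,"roll":-0.0104},{},{},{}]'
cat > pan.py <<'E'
from h import *
import sys
def panel(n,fn,lo,hi,near=None,rad=120):
    p,d,ci=cap(n,fn); W=cloud(d,ci); hsv=cv2.cvtColor(p,cv2.COLOR_RGB2HSV)
    H,S,V=[hsv[...,i].astype(int) for i in range(3)]
    z=W[...,2]; ok=(d>0)&(z>lo)&(z<hi)
    if near is not None: ok&=np.hypot(W[...,0]-near[0],W[...,1]-near[1])<rad
    sat=ok&(S>90)&(V>40)
    g=sat&(H>45)&(H<85); r=sat&((H<6)|(H>174)); b=sat&(H>100)&(H<130)
    return p,W,g,r,b
E
python3 - <<'E'
from pan import *
o=robot.observe(); print(o['time'],o['tcp_pos'],o['ee_rot'])
p,W,g,r,b=panel('wrist','w1.png',25,75,(581,-242))
for m,nm in((g,'g'),(r,'r'),(b,'b')):
    P=W[m]; print(nm,m.sum(),P.mean(0).round(1),np.percentile(P,[2,50,98],axis=0).round(1).tolist())
P=W[g][:,:2].astype(np.float32); print('rect',cv2.minAreaRect(P))
print('z',np.percentile(W[g][:,2],[5,25,50,75,95]))
E
```

```text
0.7 [ 232.44977003 -553.16437991  191.44682129] [ 3.07957201e+00  6.20748242e-01 -4.20155660e-05]invalid input
<stdin>:5: RuntimeWarning: Mean of empty slice.
  ret = um.true_divide(
Traceback (most recent call last):
IndexError: index -1 is out of bounds for axis 0 with size 0
```

View pics/w1.png

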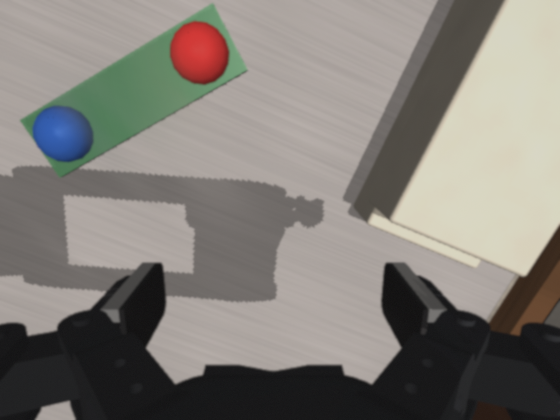

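The move was refused: the arm is still at its start, and the picture shows the big bench strip C with bosses at (200,52) and (63,133). I'll resend with all four keys in every row.

```bash
python3 -m inch '[{"tx":25,"ty":22.2,"tz":0,"roll":-0.0104},{"tx":25,"ty":22.2,"tz":0,"roll":-0.0104},{"tx":25,"ty":22.2,"tz":0,"roll":-0.0104},{"tx":25,"ty":22.2,"tz":0,"roll":-0.0104},{"tx":25,"ty":22.2,"tz":0,"roll":-0.0104},{"tx":25,"ty":22.2,"tz":0,"roll":-0.0104},{"tx":25,"ty":22.2,"tz":0,"roll":-0.0104},{"tx":25,"ty":22.2,"tz":0,"roll":-0.0104},{"tx":25,"ty":22.2,"tz":0,"roll":-0.0104},{"tx":25,"ty":22.2,"tz":0,"roll":-0.0104},{"tx":25,"ty":22.2,"tz":0,"roll":-0.0104},{"tx":25,"ty":22.2,"tz":0,"roll":-0.0104},{"tx":25,"ty":22.2,"tz":0,"roll":-0.0104},{"tx":24,"ty":22.2,"tz":0,"roll":-0.0104},{"tx":0,"ty":0,"tz":0,"roll":0},{"tx":0,"ty":0,"tz":0,"roll":0}]'
cat > m.py <<'E'
from pan import *
def meas(n,fn,lo,hi,near,rad=120):
    o=robot.observe(); print(n,o['time'],o['tcp_pos'].round(1),o['ee_rot'].round(3))
    p,W,g,r,b=panel(n,fn,lo,hi,near,rad)
    for m,nm in((g,'g'),(r,'r'),(b,'b')):
        P=W[m]
        if len(P): print(nm,len(P),P.mean(0).round(1),np.percentile(P,[2,98],axis=0).round(1).tolist(), 'ztop',np.percentile(P[:,2],99).round(1))
    if g.sum()>50:
        print('rect',cv2.minAreaRect(W[g|r|b][:,:2].astype(np.float32)),'zg',np.percentile(W[g][:,2],[10,50,90]).round(1))
    return p,W,g,r,b
E
python3 - <<'E'
from m import *
meas('wrist','w2.png',25,75,(581,-242)); meas('top','t2.png',25,75,(581,-242)); 
E
```

```text
time: 2.08
tcp_pos: [582.5, -240.7, 191.1]
ee_rot: [-3.116, -0.4, 0.0]
ft_force: [0.4, -0.7, -0.5]
finger_gap: 85.1
gripper_force: 0.0
wrist 2.0833 [ 582.5 -240.7  191.1] [-3.116 -0.4    0.   ]
g 129 [ 553.2 -254.    40.1] [[504.9, -261.3, 38.6], [575.3, -240.5, 41.1]] ztop 41.2
r 1605 [ 639.3 -230.6   54.6] [[621.7, -248.1, 48.4], [656.4, -213.3, 58.9]] ztop 59.1
b 1295 [ 527.  -260.9   54.1] [[508.1, -278.9, 46.7], [542.9, -243.8, 58.8]] ztop 59.0
rect ((579.7565307617188, -246.73500061035156), (161.59295654296875, 39.986549377441406), 14.18555736541748) zg [39.4 40.1 40.9]
top 2.1333 [ 581.6 -241.9  191.1] [ 3.116e+00  3.980e-01 -1.000e-03]
g 57 [ 592.5 -234.2   39.8] [[571.9, -248.8, 32.9], [612.4, -219.0, 45.3]] ztop 47.2
r 14 [ 630.2 -237.3   51.8] [[618.5, -244.9, 44.9], [645.8, -231.6, 61.1]] ztop 61.2
rect ((605.3299560546875, -233.26080322265625), (80.45320129394531, 29.345800399780273), 5.885807037353516) zg [35.6 39.7 44.5]
```

View pics/w2.png

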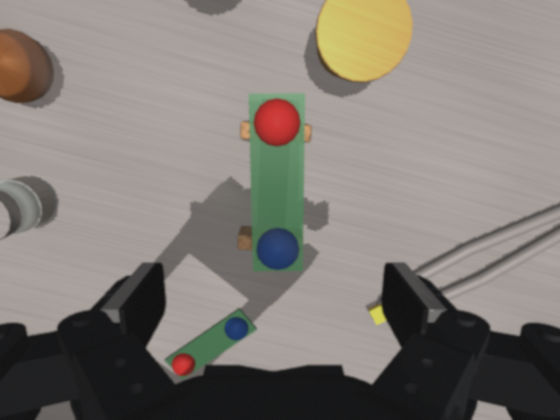

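The wrist picture shows panel A on its cork bearers. Red boss at (277,122), blue boss at (277,248), with about 120 mm between bosses, so it is the 170 mm one. The yellow cone at (365,30), the small strip at (210,340) and the tweezers at (380,315) are clear of the grasp. Next I'll refine the pose with a looser green mask.

```bash
sed -i 's/S>90)/S>60)/; s/V>40/V>30/' pan.py; python3 - <<'E'
from m import *
meas('wrist','w3.png',30,75,(582,-245))
p,d,ci=cap('wrist'); W=cloud(d,ci)
for l in('blank','rack'):
    for s in robot.silhouettes('wrist',l)[:2]:
        m=s['pixels']&(d>0); P=W[m]; P=P[(P[:,2]>36)]
        if len(P)>50: print(l,s['conf'],len(P),cv2.minAreaRect(P[(P[:,2]<43)][:,:2].astype(np.float32)))
    for t in robot.tip_of('wrist',l)[:2]: print(l,t['location'].round(1) if hasattr(t['location'],'round') else t['location'],t['conf'])
o=robot.observe(); Rm=R.from_rotvec(o['ee_rot']).as_matrix(); print(o['tcp_pos'],'tooly deg',np.degrees(np.arctan2(Rm[1,1],Rm[0,1])), o['moment'],o['ft_force'])
E
```

```text
wrist 2.1833 [ 581.1 -242.6  191.2] [ 3.116e+00  3.960e-01 -1.000e-03]
g 5634 [ 581.9 -245.9   40.2] [[501.9, -284.1, 38.6], [660.3, -208.0, 41.7]] ztop 42.0
r 1623 [ 639.5 -230.4   54.6] [[621.8, -247.8, 48.5], [656.7, -213.0, 58.9]] ztop 59.3
b 1301 [ 527.1 -260.8   54.1] [[508.3, -278.6, 46.3], [543.0, -243.7, 58.8]] ztop 59.1
rect ((579.9391479492188, -245.77645874023438), (168.4555206298828, 49.682373046875), 15.173921585083008) zg [39.2 40.2 41.1]
blank 0.78 9486 ((581.1953735351562, -246.43124389648438), (170.41293334960938, 50.1199951171875), 15.175145149230957)
blank [579.0, -242.3, 35.4] 0.69
blank [372.5, -220.1, 4.4] 0.61
rack [498.2, -267.5, 33.1] 0.23
[ 580.97161241 -243.1605094   191.58515529] tooly deg -75.62400013782647 [ 0.00099931 -0.01714051  0.02997975] [-0.14745462 -0.97152591  0.14971546]
```

```bash
python3 -m inch '[{"tx":0,"ty":-3.3,"tz":-20,"roll":0.0138},{"tx":0,"ty":0,"tz":-25,"roll":0},{"tx":0,"ty":0,"tz":-25,"roll":0},{"tx":0,"ty":0,"tz":-25,"roll":0},{"tx":0,"ty":0,"tz":-25,"roll":0},{"tx":0,"ty":0,"tz":-20,"roll":0},{"tx":0,"ty":0,"tz":-15,"roll":0},{"tx":0,"ty":0,"tz":-8,"roll":0},{"tx":0,"ty":0,"tz":0,"roll":0},{"tx":0,"ty":0,"tz":0,"roll":0}]' && python3 -m inch '[{"tx":0,"ty":0,"tz":0,"roll":0},{"tx":0,"ty":0,"tz":0,"roll":0},{"tx":0,"ty":0,"tz":0,"roll":0},{"tx":0,"ty":0,"tz":0,"roll":0},{"tx":0,"ty":0,"tz":0,"roll":0},{"tx":0,"ty":0,"tz":0,"roll":0},{"tx":0,"ty":0,"tz":0,"roll":0},{"tx":0,"ty":0,"tz":0,"roll":0}]' 40
python3 - <<'E'
from h import *
o=robot.observe(); print(o)
E
```

```text
time: 3.32
tcp_pos: [581.4, -245.9, 28.7]
ee_rot: [-3.114, -0.416, 0.0]
ft_force: [-0.0, 1.5, 0.2]
finger_gap: 85.2
gripper_force: 0.0
time: 3.98
tcp_pos: [581.4, -245.6, 28.4]
ee_rot: [-3.114, -0.417, 0.0]
ft_force: [-0.6, -1.6, 0.1]
finger_gap: 40.3
gripper_force: 0.0
{'time': 3.9833, 'joints': array([-4.80908971e-01,  3.40748929e-01,  1.55070926e+00,  3.05820950e-05,
        1.25016030e+00,  8.23874486e-01]), 'qvel': array([-0.00120962,  0.00178309, -0.00021604, -0.00047051,  0.00175292,
       -0.00097505]), 'tau': array([ 1.05018371e-03, -6.37414956e+01, -4.61291063e+01,  1.24209072e-05,
        5.42908037e-04,  1.11198922e-06]), 'tcp_pos': array([ 581.44797634, -245.61661461,   28.38962182]), 'ee_rot': array([-3.11380883e+00, -4.16600985e-01,  6.91094870e-06]), 'ft_force': array([-0.61998503, -1.62147243,  0.06475106]), 'moment': array([ 0.04645498,  0.00458759, -0.00762429]), 'gripper_force': 0.0, 'finger_gap': 40.32590124661239}
```

```bash
python3 - <<'E'
from m import *
meas('wrist','w4.png',15,75,(582,-245)); p,d,ci=cap('scene','s4.png')
cv2.imwrite('pics/s4c.png',cv2.resize(p[130:270,120:300,::-1],(800,600),interpolation=cv2.INTER_CUBIC)[:600])
a=np.hstack([cv2.imread('pics/w4.png'),]); b=cv2.resize(p[150:260,150:260,::-1],(420,420),interpolation=cv2.INTER_CUBIC)
cv2.imwrite('pics/c4.png',cv2.resize(np.hstack([a,b]),(800,343)))
E
```

```text
wrist 3.9833 [ 581.4 -245.6   28.4] [-3.114 -0.417  0.   ]
g 18497 [ 590.5 -243.7   40.3] [[529.7, -277.9, 38.9], [662.3, -206.5, 41.5]] ztop 41.8
r 6584 [ 639.9 -230.1   54.6] [[621.9, -247.7, 48.0], [657.0, -212.6, 58.8]] ztop 59.0
b 3117 [ 534.7 -258.7   52. ] [[522.7, -277.4, 42.4], [543.9, -242.6, 58.2]] ztop 58.5
rect ((588.2083740234375, -242.458984375), (153.1599884033203, 53.20933151245117), 14.786376953125) zg [39.4 40.2 41. ]
```

View pics/c4.png

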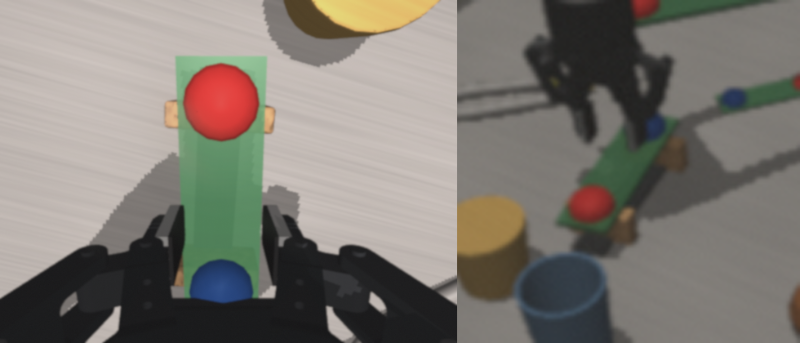

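```bash
cat > tip.py <<'E'
from h import *
o=robot.observe(); p,d,ci=cap('wrist'); W=cloud(d,ci)
Rm=R.from_rotvec(o['ee_rot']).as_matrix(); T=(W-o['tcp_pos'])@Rm   # tool coords
dark=(p.max(-1)<110)&(d>0)&(abs(T[...,0])<30)&(T[...,2]>-45)&(T[...,2]<4)
print('gap',o['finger_gap'],'F',o['ft_force'].round(1),o['gripper_force'])
for s in(1,-1):
    P=T[dark&(np.sign(T[...,1])==s)]
    for lo in range(-44,4,4):
        Q=P[(P[:,2]>=lo)&(P[:,2]<lo+4)]
        if len(Q)>5: print(s,lo,len(Q),'y',np.percentile(Q[:,1],[2,50,98]).round(1),'x',np.percentile(Q[:,0],[2,98]).round(1))
E
python3 tip.py
```

```text
gap 40.31733005758499 F [-0.2  0.2 -0.4] 0.0
1 -44 28 y [21.5 21.7 21.8] x [-5.9  9.7]
-1 -44 27 y [-18.5 -18.3 -18.2] x [-4.7  9.4]
-1 -12 6 y [-24.2 -22.5 -22.5] x [-29.1  -2.1]
```

View pics/w4.png

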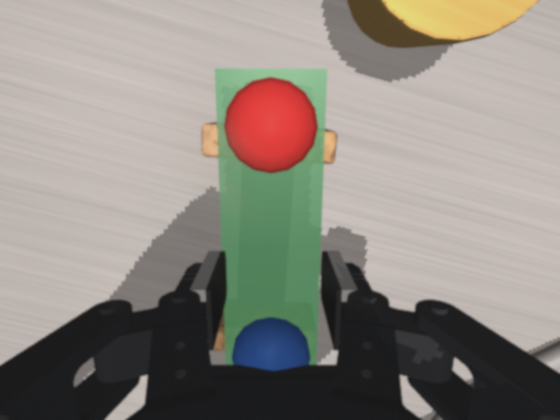

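```bash
python3 - <<'E'
from h import *
o=robot.observe(); p,d,ci=cap('wrist'); W=cloud(d,ci)
Rm=R.from_rotvec(o['ee_rot']).as_matrix(); T=(W-o['tcp_pos'])@Rm
print(ci['position'],ci['intrinsics'][0,0], (np.array(ci['position'])-o['tcp_pos'])@Rm)
for r in range(248,345,12):
    print(r,[(c,p[r,c].max(),T[r,c].round(0).astype(int).tolist()) for c in (205,213,220,224,326,332,340)])
E
```

```text
[ 645.19042223 -229.6342766   211.0382564 ] 360.98361678619796 [  65.71470331    1.3141604  -182.68046924]
248 [(205, np.uint8(123), [-16, -41, 28]), (213, np.uint8(123), [-16, -36, 29]), (220, np.uint8(123), [-16, -32, 29]), (224, np.uint8(138), [-1, -23, -11]), (326, np.uint8(126), [-16, 35, 29]), (332, np.uint8(127), [-16, 38, 28]), (340, np.uint8(124), [-15, 43, 27])]
260 [(205, np.uint8(84), [12, -24, -56]), (213, np.uint8(82), [12, -21, -56]), (220, np.uint8(31), [12, -19, -56]), (224, np.uint8(43), [8, -18, -48]), (326, np.uint8(33), [11, 22, -54]), (332, np.uint8(90), [11, 24, -54]), (340, np.uint8(91), [12, 27, -56])]
272 [(205, np.uint8(81), [12, -22, -66]), (213, np.uint8(41), [11, -20, -66]), (220, np.uint8(31), [8, -18, -58]), (224, np.uint8(36), [4, -18, -49]), (326, np.uint8(34), [7, 22, -56]), (332, np.uint8(33), [12, 22, -66]), (340, np.uint8(85), [11, 25, -66])]
284 [(205, np.uint8(80), [12, -21, -75]), (213, np.uint8(30), [11, -18, -74]), (220, np.uint8(29), [3, -18, -59]), (224, np.uint8(32), [-2, -18, -49]), (326, np.uint8(30), [2, 22, -57]), (332, np.uint8(31), 
[... 658 characters left out ...]
t8(55), [-10, -19, -62]), (224, np.uint8(107), [-50, -27, 1]), (326, np.uint8(86), [-66, 36, 28]), (332, np.uint8(23), [-3, 21, -74]), (340, np.uint8(33), [0, 23, -78])]
332 [(205, np.uint8(29), [18, -14, -111]), (213, np.uint8(27), [-4, -18, -79]), (220, np.uint8(136), [-53, -28, -6]), (224, np.uint8(109), [-53, -26, -6]), (326, np.uint8(125), [-76, 37, 28]), (332, np.uint8(25), [-7, 21, -75]), (340, np.uint8(31), [-3, 23, -80])]
344 [(205, np.uint8(28), [18, -13, -115]), (213, np.uint8(56), [-8, -18, -79]), (220, np.uint8(144), [-61, -28, -6]), (224, np.uint8(119), [-61, -26, -6]), (326, np.uint8(123), [-85, 37, 28]), (332, np.uint8(88), [-86, 41, 29]), (340, np.uint8(29), [18, 16, -116])]
```

The full-size wrist picture shows pads ending at about row 255 (columns 225 and 322). Their depth puts the finger ends about 43 mm behind the reported TCP, so they closed at z≈71, above the panel, and touched nothing. I'll reopen and go lower in steps, checking as I go.

```bash
python3 -m inch '[{"tx":0,"ty":0,"tz":0,"roll":0},{"tx":0,"ty":0,"tz":0,"roll":0},{"tx":0,"ty":0,"tz":0,"roll":0},{"tx":0,"ty":0,"tz":0,"roll":0},{"tx":0,"ty":0,"tz":-5,"roll":0},{"tx":0,"ty":0,"tz":-8,"roll":0},{"tx":0,"ty":0,"tz":-5,"roll":0},{"tx":0,"ty":0,"tz":0,"roll":0}]' 64
cat > tip.py <<'E'
from h import *
def tip():
    o=robot.observe(); p,d,ci=cap('wrist'); W=cloud(d,ci)
    Rm=R.from_rotvec(o['ee_rot']).as_matrix(); T=(W-o['tcp_pos'])@Rm
    h=o['finger_gap']/2
    m=(d>0)&(abs(T[...,0])<9)&(abs(abs(T[...,1])-h)<4)&(T[...,2]<-22)&(T[...,2]>-75)
    for s in (1,-1):
        P=T[m&(np.sign(T[...,1])==s)]
        if len(P): print(s,len(P),'tip tool z',np.sort(P[:,2])[-8:].round(1),'y',np.median(P[:,1]).round(1),'world z',(o['tcp_pos'][2]-np.sort(P[:,2])[-3]).round(1))
    print(o['time'],'gap',o['finger_gap'],'tcp',o['tcp_pos'].round(1),'F',o['ft_force'].round(1),o['moment'].round(3))
tip()
E
python3 tip.py
```

```text
time: 4.85
tcp_pos: [580.0, -244.9, 8.0]
ee_rot: [-3.112, -0.416, 0.004]
ft_force: [-0.1, 1.1, -0.3]
finger_gap: 64.0
gripper_force: 0.0
1 894 tip tool z [-46.4 -46.4 -46.4 -46.3 -46.1 -45.9 -45.9 -45.8] y 33.6 world z 53.9
-1 893 tip tool z [-46.4 -46.4 -46.2 -45.8 -45.8 -45.8 -45.7 -45.5] y -30.4 world z 53.8
4.85 gap 63.98680607088582 tcp [ 580.  -244.9    8. ] F [-0.1  1.1 -0.3] [0.026 0.012 0.05 ]
```

```bash
python3 -m inch '[{"tx":0,"ty":1,"tz":-7,"roll":0},{"tx":0,"ty":0,"tz":-8,"roll":0},{"tx":0,"ty":0,"tz":-6,"roll":0},{"tx":0,"ty":0,"tz":0,"roll":0},{"tx":0,"ty":0,"tz":0,"roll":0},{"tx":0,"ty":0,"tz":0,"roll":0}]'; python3 tip.py
```

```text
time: 5.4
tcp_pos: [581.5, -244.7, -10.6]
ee_rot: [-3.114, -0.417, 0.0]
ft_force: [0.9, 0.2, -0.5]
finger_gap: 64.1
gripper_force: 0.0
1 899 tip tool z [-46.6 -46.5 -46.3 -46.3 -46.3 -46.1 -46.1 -45.9] y 33.6 world z 35.5
-1 891 tip tool z [-46.6 -46.5 -46.4 -46.2 -46.1 -46.  -45.6 -45.2] y -30.4 world z 35.4
5.4 gap 64.05084269927508 tcp [ 581.5 -244.7  -10.6] F [ 0.9  0.2 -0.5] [-0.043 -0.012 -0.019]
```

```bash
python3 -m inch '[{"tx":0,"ty":0,"tz":-2,"roll":0},{"tx":0,"ty":0,"tz":0,"roll":0},{"tx":0,"ty":0,"tz":0,"roll":0},{"tx":0,"ty":0,"tz":0,"roll":0},{"tx":0,"ty":0,"tz":0,"roll":0},{"tx":0,"ty":0,"tz":0,"roll":0},{"tx":0,"ty":0,"tz":0,"roll":0},{"tx":0,"ty":0,"tz":0,"roll":0}]' 40; python3 tip.py
```

```text
time: 6.12
tcp_pos: [582.2, -245.1, -11.7]
ee_rot: [3.113, 0.416, 0.002]
ft_force: [1.2, -0.3, 5.4]
finger_gap: 48.0
gripper_force: 62.6
1 1143 tip tool z [-50.7 -50.7 -50.6 -50.6 -50.5 -50.5 -50.5 -50.4] y 25.4 world z 38.8
-1 822 tip tool z [-50.8 -50.7 -50.7 -50.7 -50.6 -50.5 -50.5 -50.4] y -22.4 world z 38.8
6.1167 gap 48.03049108236495 tcp [ 582.2 -245.1  -11.7] F [ 1.2 -0.3  5.4] [-0.05  -0.061 -0.055]
```

```bash
python3 -m inch '[{"tx":0,"ty":0,"tz":3,"roll":0},{"tx":0,"ty":0,"tz":6,"roll":0},{"tx":0,"ty":0,"tz":12,"roll":0},{"tx":0,"ty":0,"tz":20,"roll":0},{"tx":0,"ty":0,"tz":20,"roll":0},{"tx":0,"ty":0,"tz":10,"roll":0},{"tx":0,"ty":0,"tz":0,"roll":0},{"tx":0,"ty":0,"tz":0,"roll":0},{"tx":0,"ty":0,"tz":0,"roll":0}]'; cat > tilt.py <<'E'
from m import *
import sys
def tilt(n='wrist',fn=None,lo=60,hi=200,near=None,rad=110):
    o=robot.observe(); near=o['tcp_pos'] if near is None else near
    p,W,g,r,b=panel(n,fn,lo,hi,near,rad)
    P=W[cv2.erode(g.astype(np.uint8),np.ones((3,3)))>0]
    for _ in range(3):
        c=P.mean(0); A=np.c_[P[:,:2]-c[:2],np.ones(len(P))]; k=np.linalg.lstsq(A,P[:,2],rcond=None)[0]; e=abs(A@k-P[:,2]); P=P[e<max(3*np.median(e),1)]
    a=np.radians(15.2); ux=np.array([np.cos(a),np.sin(a)])
    sx=k[:2]@ux; sy=k[:2]@np.array([-ux[1],ux[0]])
    print(n,len(P),'tilt deg along (red up +)',np.degrees(sx).round(2),'across',np.degrees(sy).round(2),'c',c.round(1))
    rect=cv2.minAreaRect(W[g|r|b][:,:2].astype(np.float32)); print('rect',np.round(rect[0],1),np.round(rect[1],1),round(rect[2],1))
    print('red',W[r].mean(0).round(1),'blue',W[b].mean(0).round(1))
    print(o['time'],'tcp',o['tcp_pos'].round(1),'F',o['ft_force'].round(2),'M',o['moment'].round(3),'gap',o['finger_gap'],o['gripper_force'])
    return k,c,ux
if __name__=='__main__': tilt()
E
python3 tilt.py; python3 - <<'E'
from h import *
M=[];F=[]
for i in range(10):
    robot.capture('scene'); o=robot.observe(); M.append(o['moment']);F.append(o['ft_force'])
print(np.mean(M,0),np.std(M,0),np.mean(F,0),np.std(F,0))
E
```

```text
time: 6.92
tcp_pos: [580.6, -244.2, 57.2]
ee_rot: [-3.113, -0.416, 0.002]
ft_force: [0.1, -0.0, -2.2]
finger_gap: 47.6
gripper_force: 62.3
wrist 22804 tilt deg along (red up +) -0.17 across 0.08 c [ 593.1 -243.3  109. ]
rect [ 601.8 -239.7] [124.2  50.6] 15.3
red [ 639.1 -230.   123.3] blue [nan nan nan]
6.9167 tcp [ 580.6 -244.2   57.2] F [ 0.11 -0.   -2.15] M [ 0.023 -0.053 -0.025] gap 47.604131396095326 62.28860020637512
[0.00877983 0.01234291 0.00909151] [0.01457129 0.02696991 0.02647709] [ 1.11756135e-03 -1.74940941e-02 -2.21461672e+00] [0.35958117 0.3723829  0.43726963]tilt.py:13: RuntimeWarning: Mean of empty slice.
  print('red',W[r].mean(0).round(1),'blue',W[b].mean(0).round(1))
  ret = um.true_divide(
```

```bash
python3 - <<'E'
from h import *
from scipy.optimize import least_squares
M=[]
for n in ('top','scene'):
    D=[]
    for i in range(14):
        ci=robot.camera_info(n); p,d=robot.capture(n); D.append(np.where(d>0,d,np.nan)); M.append(robot.observe()['moment'])
    W=cloud(np.nanmedian(D,0),ci); r=np.hypot(W[...,0]-572,W[...,1]-215); P=W[(r<56)&(W[...,2]>45)&(W[...,2]<95)]
    f=lambda q:np.linalg.norm(P-q,axis=1)-65
    s=least_squares(f,[572,215,20],loss='soft_l1'); print(n,len(P),s.x.round(2),np.std(s.fun).round(2), 'zmax',np.sort(P[:,2])[-5:].round(1))
M=np.array(M); m=M.mean(0); print(m,M.std(0)/len(M)**.5)
r=np.array([m[1],-m[0]])/2.2*1000; a=np.radians(15.2); print('com rel tool axis along',r@[np.cos(a),np.sin(a)],'across',r@[-np.sin(a),np.cos(a)])
o=robot.observe(); print(o['time'],o['tcp_pos'])
E
```

```text
top 858 [572.12 212.78  19.96] 0.93 zmax [85.8 85.8 86.1 86.4 86.7]
scene 1180 [573.19 214.94  19.65] 0.43 zmax [84.9 85.2 85.3 85.4 85.4]
[0.00346668 0.00651725 0.0047138 ] [0.00624545 0.00373007 0.00574044]
com rel tool axis along 2.4456045085106495 across -2.297341512431962
8.8667 [ 581.46178848 -244.61116822   58.38160221]
```

```bash
python3 -m inch '[{"tx":0,"ty":10,"tz":10,"roll":0},{"tx":0,"ty":20,"tz":10,"roll":0},{"tx":0,"ty":30,"tz":10,"roll":0},{"tx":-1.3,"ty":36,"tz":0,"roll":0},{"tx":-1,"ty":38,"tz":0,"roll":0},{"tx":-1,"ty":38,"tz":0,"roll":0},{"tx":-1,"ty":38,"tz":0,"roll":0},{"tx":-1,"ty":38,"tz":0,"roll":0},{"tx":-1,"ty":38,"tz":0,"roll":0},{"tx":-1,"ty":38,"tz":0,"roll":0},{"tx":-1,"ty":36,"tz":0,"roll":0},{"tx":-1,"ty":32,"tz":0,"roll":0},{"tx":-1,"ty":26,"tz":0,"roll":0},{"tx":-1,"ty":18,"tz":0,"roll":0},{"tx":0,"ty":14,"tz":0,"roll":0},{"tx":0,"ty":8,"tz":-10,"roll":0},{"tx":0,"ty":0,"tz":-10,"roll":0},{"tx":0,"ty":0,"tz":0,"roll":0},{"tx":0,"ty":0,"tz":0,"roll":0},{"tx":0,"ty":0,"tz":0,"roll":0}]'; python3 - <<'E'
from h import *
exec(open('tilt.py').read().split("if __name__")[0])
tilt('wrist'); 
for n in('top','scene'):
    try: tilt(n,lo=88)
    except Exception as e: print(n,e)
E
```

```text
time: 10.53
tcp_pos: [570.0, 212.0, 67.8]
ee_rot: [3.114, 0.414, -0.002]
ft_force: [0.6, 0.3, -2.0]
finger_gap: 47.8
gripper_force: 62.4
wrist 22894 tilt deg along (red up +) -0.15 across -0.02 c [582.6 213.2 119.7]
rect [590.3 219.5] [124.1  64.6] 15.6
red [628.4 226.3 134. ] blue [nan nan nan]
10.5333 tcp [570.  212.   67.8] F [ 0.58  0.27 -1.96] M [-0.016  0.043  0.014] gap 47.79754686027911 62.39277720451355
top 82 tilt deg along (red up +) -1.25 across 0.44 c [548.3 210.7 120.5]
rect [543.8 203.3] [ 61.7 108.5] 0.2
red [564.7 187.5 173.8] blue [519.6 197.1 135.8]
10.5833 tcp [570.4 212.2  68.3] F [ 0.22  0.82 -1.71] M [-0.026  0.017 -0.013] gap 48.33871482288096 62.39448308944702
scene 323 tilt deg along (red up +) 0.16 across 0.72 c [569.  210.7 120. ]
rect [589.7 217.2] [134.8  48.5] 16.6
red [636.8 230.1 133.1] blue [542.3 204.9 140. ]
10.6333 tcp [570.6 212.4  68.6] F [ 0.69  0.76 -1.48] M [ 0.001 -0.087  0.007] gap 47.97668060666632 62.39516615867615<string>:13: RuntimeWarning: Mean of empty slice.
  ret = um.true_divide(
```

```bash
python3 -m inch '[{"tx":0,"ty":1,"tz":-8,"roll":0},{"tx":0,"ty":0,"tz":-8,"roll":0},{"tx":0,"ty":0,"tz":-5,"roll":0},{"tx":0,"ty":0,"tz":-3,"roll":0},{"tx":0,"ty":0,"tz":-1,"roll":0},{"tx":0,"ty":0,"tz":0,"roll":0},{"tx":0,"ty":0,"tz":0,"roll":0}]'; python3 -m inch '[{"tx":0,"ty":0,"tz":-0.8,"roll":0},{"tx":0,"ty":0,"tz":0,"roll":0},{"tx":0,"ty":0,"tz":0,"roll":0}]';python3 -m inch '[{"tx":0,"ty":0,"tz":-0.8,"roll":0},{"tx":0,"ty":0,"tz":0,"roll":0},{"tx":0,"ty":0,"tz":0,"roll":0}]'; python3 -m inch '[{"tx":0,"ty":0,"tz":-0.8,"roll":0},{"tx":0,"ty":0,"tz":0,"roll":0},{"tx":0,"ty":0,"tz":0,"roll":0}]'; python3 tilt.py 2>/dev/null
```

```text
time: 11.27
tcp_pos: [570.2, 214.4, 43.4]
ee_rot: [-3.114, -0.417, -0.0]
ft_force: [0.0, 0.0, -2.6]
finger_gap: 47.7
gripper_force: 62.4
time: 11.52
tcp_pos: [570.3, 214.4, 42.9]
ee_rot: [-3.114, -0.417, -0.001]
ft_force: [0.0, 0.2, -1.6]
finger_gap: 48.0
gripper_force: 62.4
time: 11.77
tcp_pos: [570.1, 214.4, 41.8]
ee_rot: [3.114, 0.417, -0.0]
ft_force: [0.4, -0.5, -2.4]
finger_gap: 48.2
gripper_force: 62.4
time: 12.02
tcp_pos: [570.1, 214.3, 40.9]
ee_rot: [3.114, 0.417, -0.0]
ft_force: [0.8, -0.3, -2.7]
finger_gap: 48.2
gripper_force: 62.4
wrist 23190 tilt deg along (red up +) -0.1 across 0.01 c [582.7 215.6  92.7]
rect [591.3 218.5] [124.1  74.5] 15.4
red [628.4 228.6 107.1] blue [nan nan nan]
12.0167 tcp [570.1 214.3  40.9] F [ 0.8  -0.31 -2.73] M [-0.025  0.019  0.004] gap 48.1685574546405 62.40956425666809
```

```bash
python3 -m inch '[{"tx":0,"ty":-0.5,"tz":-0.7,"roll":0},{"tx":0,"ty":0,"tz":0,"roll":0}]';python3 -m inch '[{"tx":0,"ty":0,"tz":-0.5,"roll":0},{"tx":0,"ty":0,"tz":0,"roll":0},{"tx":0,"ty":0,"tz":0,"roll":0}]'; python3 -m inch '[{"tx":0,"ty":0,"tz":-0.5,"roll":0},{"tx":0,"ty":0,"tz":0,"roll":0},{"tx":0,"ty":0,"tz":0,"roll":0}]'
```

```text
time: 12.23
tcp_pos: [570.1, 213.8, 40.2]
ee_rot: [3.114, 0.417, -0.0]
ft_force: [-0.1, -0.2, -2.2]
finger_gap: 47.9
gripper_force: 62.4
time: 12.48
tcp_pos: [570.1, 213.8, 39.7]
ee_rot: [3.114, 0.417, -0.0]
ft_force: [1.0, -0.1, -2.7]
finger_gap: 48.0
gripper_force: 62.4
time: 12.73
tcp_pos: [570.2, 213.9, 39.4]
ee_rot: [-3.114, -0.417, -0.0]
ft_force: [0.3, -0.3, -2.4]
finger_gap: 48.1
gripper_force: 62.5
```

```bash
for i in 1 2; do python3 -m inch '[{"tx":0,"ty":0,"tz":-0.5,"roll":0},{"tx":0,"ty":0,"tz":0,"roll":0},{"tx":0,"ty":0,"tz":0,"roll":0}]' | grep -E "tcp|ft"; done; python3 tilt.py 2>/dev/null
```

```text
tcp_pos: [570.2, 213.9, 39.2]
ft_force: [-2.4, -0.1, 3.3]
tcp_pos: [570.3, 213.9, 39.1]
ft_force: [-3.3, -1.4, 6.9]
wrist 23127 tilt deg along (red up +) -0.06 across 0.01 c [583. 215.  91.]
rect [591.4 218.2] [124.1  74.4] 15.5
red [628.5 228.2 105.4] blue [nan nan nan]
13.2333 tcp [570.3 213.9  39.1] F [-3.35 -1.36  6.91] M [-0.166  0.736 -0.044] gap 48.105904757256745 63.253419399261475
```

```bash
python3 -m inch '[{"tx":0,"ty":0,"tz":0.5,"roll":0},{"tx":0,"ty":0,"tz":0,"roll":0}]' | grep -E "tcp|ft"; python3 -m inch '[{"tx":0,"ty":0,"tz":0,"roll":0},{"tx":0,"ty":0,"tz":0,"roll":0},{"tx":0,"ty":0,"tz":0,"roll":0},{"tx":0,"ty":0,"tz":0,"roll":0}]' 58; python3 tilt.py 2>/dev/null; python3 - <<'E' 2>/dev/null
exec(open('tilt.py').read().split("if __name__")[0])
tilt('wrist','w5.png')
E
```

```text
tcp_pos: [570.3, 213.9, 39.2]
ft_force: [-2.3, -0.9, 4.1]
time: 13.78
tcp_pos: [570.2, 213.8, 38.6]
ee_rot: [3.114, 0.417, 0.0]
ft_force: [0.3, 0.1, 0.2]
finger_gap: 58.4
gripper_force: 0.0
wrist 23626 tilt deg along (red up +) -2.01 across 1.28 c [583.5 215.4  90.7]
rect [591.7 219.1] [123.3  81.2] 16.0
red [628.8 228.1 103.6] blue [nan nan nan]
13.7833 tcp [570.2 213.8  38.6] F [0.28 0.14 0.18] M [ 0.011 -0.017 -0.019] gap 58.35522394652318 0.0
wrist 23451 tilt deg along (red up +) -1.82 across 1.22 c [583.3 215.3  90.8]
rect [592.  218.9] [122.8  81.9] 15.5
red [628.8 228.1 103.7] blue [nan nan nan]
13.8333 tcp [570.2 213.9  38.7] F [-0.39  0.5   0.07] M [-0.033  0.021  0.034] gap 57.95560472730381 0.0
```

```bash
cat > q.py <<'E'
exec(open('tilt.py').read().split("if __name__")[0])
import io,contextlib
T=[]
for i in range(12):
    with contextlib.redirect_stdout(io.StringIO()): k,c,ux=tilt(lo=60,hi=125)
    T.append([robot.observe()['time'],np.degrees(k[:2]@ux),np.degrees(k[:2]@[-ux[1],ux[0]]),*c])
T=np.array(T); print(T.round(2)[::2]); print('mean along/across',T[:,1:3].mean(0).round(2))
E
python3 q.py 2>/dev/null
```

```text
[[ 13.93  -1.81   1.2  583.32 215.44  90.76]
 [ 14.03  -1.82   1.19 583.49 215.36  90.76]
 [ 14.13  -1.8    1.19 583.37 215.37  90.77]
 [ 14.23  -1.81   1.22 583.42 215.47  90.77]
 [ 14.33  -1.82   1.22 583.39 215.36  90.76]
 [ 14.43  -1.8    1.22 583.27 215.33  90.76]]
mean along/across [-1.81  1.2 ]
```

Released, the panel rests still, about 1.8° red-end down along its length and 1.2° across. To correct it I need to re-seat it by roughly (-2.0, +0.7) mm.

```bash
python3 -m inch '[{"tx":0,"ty":0,"tz":0,"roll":0},{"tx":0,"ty":0,"tz":0,"roll":0},{"tx":0,"ty":0,"tz":0,"roll":0},{"tx":0,"ty":0,"tz":0,"roll":0},{"tx":0,"ty":0,"tz":0,"roll":0}]' 40; python3 -m inch '[{"tx":0,"ty":0,"tz":1,"roll":0},{"tx":0,"ty":0,"tz":2,"roll":0},{"tx":0,"ty":0,"tz":0,"roll":0},{"tx":-2,"ty":0.8,"tz":0,"roll":0},{"tx":0,"ty":0,"tz":0,"roll":0},{"tx":0,"ty":0,"tz":0,"roll":0},{"tx":0,"ty":0,"tz":0,"roll":0}]'; python3 tilt.py 2>/dev/null
```

```text
time: 14.9
tcp_pos: [570.5, 213.9, 39.2]
ee_rot: [-3.114, -0.417, -0.001]
ft_force: [-0.1, -0.9, 4.5]
finger_gap: 48.0
gripper_force: 62.2
time: 15.48
tcp_pos: [567.9, 214.6, 41.5]
ee_rot: [3.114, 0.417, -0.001]
ft_force: [0.6, 1.4, -2.2]
finger_gap: 48.4
gripper_force: 62.0
wrist 23303 tilt deg along (red up +) -1.89 across 1.32 c [580.9 216.1  93. ]
rect [589.3 219.2] [123.8  74.5] 15.9
red [626.6 228.9 105.9] blue [nan nan nan]
15.4833 tcp [567.9 214.6  41.5] F [ 0.63  1.35 -2.24] M [0.001 0.061 0.013] gap 48.35813408613519 62.00863933889195
```

Held and shifted. Now lowering gently until it touches.

```bash
python3 -m inch '[{"tx":0,"ty":0,"tz":-1,"roll":0},{"tx":0,"ty":0,"tz":-1,"roll":0},{"tx":0,"ty":0,"tz":0,"roll":0},{"tx":0,"ty":0,"tz":0,"roll":0}]' | grep -E "tcp|ft"; python3 -m inch '[{"tx":0,"ty":0,"tz":-0.5,"roll":0},{"tx":0,"ty":0,"tz":0,"roll":0},{"tx":0,"ty":0,"tz":0,"roll":0}]' | grep -E "tcp|ft"; python3 -m inch '[{"tx":0,"ty":0,"tz":-0.3,"roll":0},{"tx":0,"ty":0,"tz":0,"roll":0},{"tx":0,"ty":0,"tz":0,"roll":0}]' | grep -E "tcp|ft"
```

```text
tcp_pos: [568.1, 214.6, 39.7]
ft_force: [-0.0, -0.2, -1.7]
tcp_pos: [568.2, 214.6, 39.5]
ft_force: [-0.4, -0.5, -0.7]
tcp_pos: [568.2, 214.7, 39.4]
ft_force: [-2.2, -1.0, 3.9]
```

```bash
python3 -m inch '[{"tx":0,"ty":0,"tz":0,"roll":0},{"tx":0,"ty":0,"tz":0,"roll":0},{"tx":0,"ty":0,"tz":0,"roll":0},{"tx":0,"ty":0,"tz":0,"roll":0},{"tx":0,"ty":0,"tz":0,"roll":0},{"tx":0,"ty":0,"tz":0,"roll":0}]' 60|grep -E "ft|gap"; python3 q.py 2>/dev/null
```

```text
ft_force: [0.0, 0.7, -0.4]
finger_gap: 60.1
[[ 1.6920e+01 -1.6000e-01 -1.0000e-01  5.8111e+02  2.1602e+02  9.1090e+01]
 [ 1.7020e+01 -1.5000e-01 -1.0000e-01  5.8082e+02  2.1607e+02  9.1090e+01]
 [ 1.7120e+01 -1.6000e-01 -1.0000e-01  5.8117e+02  2.1614e+02  9.1090e+01]
 [ 1.7220e+01 -1.5000e-01 -9.0000e-02  5.8106e+02  2.1614e+02  9.1080e+01]
 [ 1.7320e+01 -1.5000e-01 -7.0000e-02  5.8118e+02  2.1614e+02  9.1080e+01]
 [ 1.7420e+01 -1.5000e-01 -7.0000e-02  5.8103e+02  2.1613e+02  9.1080e+01]]
mean along/across [-0.16 -0.09]
```

It is level to about 0.2°. Now backing straight up and away.

```bash
python3 -m inch '[{"tx":0,"ty":0,"tz":2,"roll":0},{"tx":0,"ty":0,"tz":5,"roll":0},{"tx":0,"ty":0,"tz":10,"roll":0},{"tx":0,"ty":0,"tz":15,"roll":0},{"tx":0,"ty":0,"tz":20,"roll":0},{"tx":0,"ty":0,"tz":25,"roll":0},{"tx":0,"ty":0,"tz":25,"roll":0},{"tx":0,"ty":0,"tz":15,"roll":0},{"tx":0,"ty":0,"tz":0,"roll":0},{"tx":0,"ty":0,"tz":0,"roll":0},{"tx":0,"ty":0,"tz":0,"roll":0}]'; python3 q.py 2>/dev/null; python3 - <<'E'
from h import *
p,d,ci=cap('scene'); q,_,_=cap('wrist')
cv2.imwrite('pics/f.png',cv2.resize(np.hstack([p,q])[:,:,::-1],(800,300)))
E
```

```text
time: 18.38
tcp_pos: [567.8, 214.6, 155.4]
ee_rot: [3.114, 0.417, -0.001]
ft_force: [-0.6, -0.5, -0.5]
finger_gap: 59.8
gripper_force: 0.0
[[ 1.8430e+01 -1.5000e-01 -5.0000e-02  5.6983e+02  2.1317e+02  9.1120e+01]
 [ 1.8530e+01 -1.7000e-01 -7.0000e-02  5.7023e+02  2.1364e+02  9.1110e+01]
 [ 1.8630e+01 -1.6000e-01 -1.2000e-01  5.7004e+02  2.1360e+02  9.1090e+01]
 [ 1.8730e+01 -1.5000e-01 -9.0000e-02  5.7002e+02  2.1355e+02  9.1080e+01]
 [ 1.8830e+01 -1.6000e-01 -4.0000e-02  5.7038e+02  2.1336e+02  9.1100e+01]
 [ 1.8930e+01 -1.4000e-01 -1.1000e-01  5.7028e+02  2.1358e+02  9.1110e+01]]
mean along/across [-0.16 -0.09]
```

View pics/f.png

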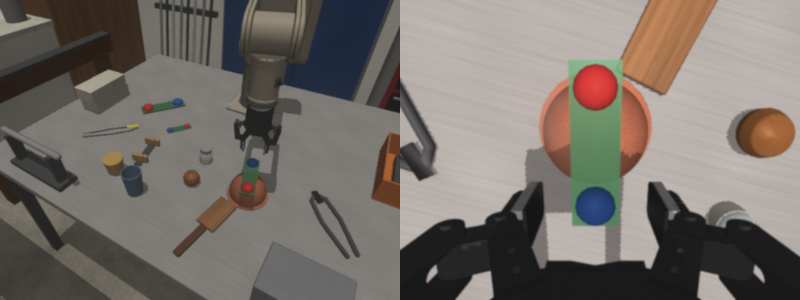

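The panel balances level and still on the dome, with its red boss at (595,88) and blue boss at (595,206) in the right half of the picture. The gripper is clear and the other things look unmoved, so I'm handing in.

```bash
python3 -c "
from bench import robot; print(robot.sign_off())"
```

```text
the job is handed in; nothing more can be done
None
```

The 170 mm green panel is balanced on the mould, bosses up, level to about 0.2° and still after one re-seating; the gripper is clear, nothing else was disturbed, and I handed the job in at about 19 s.

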